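# Turn the cam to its low point, then push the cap slide home

### The job

On the cap jig, push the red pin of the cam lever round until the lever lies between the two yellow marks on the base, so that the cam's low point faces the roller. Then push the orange plate so that the slide with the white cap goes forward fully home, and leave cam and slide there. Only push, with the fingertips or the outside of the fingers, without forcing anything; pick up nothing and leave the loose things lying round the jig alone.

Things in the scene. Friction and masses are not known exactly. Their poses are not given: they have to be found in the camera images.
- jig: fixed aluminium base plate of the cap jig, 200 x 84 mm with a 52 x 15 mm tab on its -y side that carries the two yellow marks, its top 20 mm above the bench. Origin under its centre, on the bench. Its x axis is 'forward', the way the slide is pushed, roughly to the robot's right; y is away from the robot; z up. Slide on the -x half, cam on the +x half. The lever sweeps over the -y (robot's) side, up to 65 mm from the centre line.
- cam_axis (a point): point on the cam's upright turning axis, on the jig's centre line 55 mm forward of its centre, 88 mm above the bench; it does not turn. The cam is a round steel disc of 56 mm diameter, 26 to 38 mm above the bench, turning about a point 12 mm off its centre. A black lever bar lies on it, 38 to 45 mm above the bench, over the thick side of the cam.
- lever_pin (a point): centre of the top of the red upright pin at the end of the cam lever: 14 mm diameter, its centre 58 mm from the cam axis, standing from 38 to 88 mm above the bench (45 to 88 mm free above the bar). Push it sideways to turn the cam, keeping a flat side of the fingers square to the lever as it swings: a finger that meets the pin with a corner slips along it and presses hard.
- cam (a joint): cam angle, rad, counter-clockwise from above positive. 0 = low point facing the roller, lever between the yellow marks; the lever then points 70 deg clockwise from the jig's +x (towards the robot). Lever direction from +x = angle - 1.222. Range -2.2 to 0.5; starts at -1.9 to -1.2, so turn counter-clockwise. Stays where left; no stop or click at 0. Friction 0.3 N m: about 5 N at the pin.
- push_face (a point): point on the rear face of the orange push plate at the rear end of the slide, mid-width, 65 mm above the bench. The plate is 56 mm wide across the jig, 8 mm thick, its top 90 mm above the bench. Its rear face looks along the jig's -x and is 91 mm behind the jig's centre when the slide is fully back; it is pushed along +x.
- slide (a joint): travel of the slide along the jig's +x, m: 0 = back, 0.030 = fully home (hard stop); starts at 0 to 0.004. Friction about 2 N, stays where left. Its brass roller meets the cam before home unless the cam is within about 0.4 rad of 0. A white screw cap, 49 mm across, its top 51 mm above the bench, is fixed in the slide's nest.
- print_rig: fixed print-test rig; leave alone. Its rail runs along world y behind the jig, from x = 0.468 on, 112 mm high, its right end at y = -0.258: keep the gripper's body above it. Its print head stands left of the jig near x 0.40, y 0.04; a fixed hose rises from it to 0.55 m: carry the arm past on the robot's side. (On the right wall, trunking reaches to y = -0.454, 0.21 to 0.39 m up.)
- black_cap: loose black screw cap, 39 mm diameter, 16 mm high, on the bench between jig and print head; origin under its centre. Leave alone.
- grey_cap: loose grey screw cap, 29 mm diameter, 15 mm high, on the bench between jig and print head; origin under its centre. Leave alone.
- torch: loose small black torch, 97 mm long, 31 mm thick, lying behind the rail; origin under its centre. Leave alone.
- marker: loose black marker pen, 136 mm long, 17 mm thick, lying behind the rail; origin under its centre. Leave alone.

How it is judged:
On the way, in this order (a step that is already met when the one before it is completed fails the run):
1. the cam is at its low point, lever between the yellow marks (within 0.22 rad), the slide still back (under 10 mm of travel) (value of joint cam between -0.22 and 0.22 rad and value of joint slide below 0.01 m), for 0.2 s.
2. the slide is home (at least 28 of its 30 mm) with the cam still low (value of joint cam between -0.22 and 0.22 rad and value of joint slide above 0.028 m), for 0.2 s.
At the end, for the whole second after the job is handed in: The slide is home (28 mm or more of its 30 mm travel), the cam within 0.22 rad of its low point, both at rest, and each loose cap, the torch and the marker within 15 mm of where it lay (all of step 2 and velocity of joint slide between -0.003 and 0.003 m/s and velocity of joint cam between -0.03 and 0.03 rad/s and distance of each of black_cap, grey_cap, torch, marker from where it was at the start of the episode below 0.015 m); the robot touches nothing.
It fails at once if the jig, its slide or its cam is forced: pressed with more than 35 N by the fingers or the arm (contact force between any of the fingers, the arm and jig above 35 N).
It fails at once if a loose cap, the torch or the marker is picked up or moved by more than 20 mm (distance of any of black_cap, grey_cap, torch, marker from where it was at the start of the episode above 0.02 m).
It also fails if it takes over 67 s, if anything falls off the work surface, if the arm or the gripper's body presses on something with over 40 N, if the wrist force passes 120 N, or if a joint passes its speed limit or range.

### The arm

A 7-joint arm with a two-finger parallel gripper is mounted at the origin on a cart in front of the work surface, level with it; the furniture and walls round the work are solid. World frame = base frame: x ahead of the robot, y to its left, z up, the work surface at z = 0. Lengths are in m, angles in rad, forces in N, time in s.
With the tool pointing down it reaches from about 0.425 to 0.875 m from the base axis. Payload 4.7 kg.
Tool frame: the origin (TCP) lies between the finger pads; the fingertips stand 22 mm ahead of it and the grasp point (between the pads) lies 3 mm ahead of it; z points along the fingers, y is the line along which they close (so a half turn about z gives the same grasp; the last joint's range is limited). The gripper opens to 87 mm and grips with 3 to 60 N. Pads are 19 mm wide; open, the fingers measure 117 mm over their backs; the gripper's body (75 mm by 190 mm) begins 51 mm behind the grasp point.
Start: joints at [-1.214, 0.321, -0.07, 1.45, 0.023, 1.371, -0.057], TCP at [0.219, 0.612, 0.245] pointing down, gripper open.
Joint ranges: [-2.86, 2.86], [-0.3, 2.09], [-1.38, 1.24], [0.06, 2.45], [-1.56, 4.7], [0.09, 2.05], [-2.69, 2.69]. Speed limits (rad/s): [2.57, 2.57, 3.14, 3.14, 3.14, 3.14, 3.14].

### API

Orientations are given as a unit quaternion [w, x, y, z].
In Python, from plant import robot gives the robot as it stands.
- The arm moves only by the tool move_arm, never from a script. Its argument "series" is a list that holds one entry, the list of rows, each a list of 5 numbers: the closure, from 0 (fully open) to 1 (shut), then the shift along the tool's x, y, z in mm, then the turn about the tool's z in degrees. A call has 1 to 10 rows; each row shifts and turns the commanded pose from where the row before left it, along the tool's axes as they then stand; what a row does not reach is not made up. A row lasts 1/12 s, in which the tool goes at most 41.7 mm and 7.16 degrees, less where a joint would pass 70% of its speed; a pose out of reach is approached as far as the arm can. A call is refused whole if a number of a shift passes 41.7 or a number of a turn 7.16, either way. A call with a gripper value outside its range is refused whole. The fingers move at their own pace and stop on an object; "newtons" is the grip in N (left out, the last holds). Time passes only in rows, so rows that do not move let the fingers close. It gives the time, the measured TCP pose, the force, the opening and the grip force at its end, in the units of the state.
- robot.sense(): the state, without advancing time (a new reading comes with each control period).
- robot.grab_frame(name): name is "side" or "top" or "wrist"; returns a dict with "image" (480x640x3 uint8, red, green, blue), "z_map" (480x640 float32, m along the optical axis (not along the pixel's ray), 0 where there is no reading), "vfov" (degrees; the focal length in pixels is half the picture's height over the tangent of half this angle, whatever the lens; pixels are square), "cx", "cy" (the principal point, pixels), "D" ([k1, k2, p1, p2, k3] as OpenCV has them; the pictures are not rectified), "R" (3x3) and "t" (3): a world point X has camera coordinates R X + t; the wrist camera has in their place "tool_from_camera" (4x4, takes a point from camera to tool coordinates, whose origin is the TCP and whose axes are the flange's). Camera axes: x right, y down, z forward; pixel columns grow to the right and rows downward; lengths in m; the calibration is good to about 2 mm. A picture is of the moment at which its call begins: read the wrist's pose just before it.
- robot.sign_off(): hands the job in; it is judged then, once.
Trained networks look in a picture, given as the dict that the camera call returned (one of the last four; its "shot" number tells which), for a name from the list of things; names that differ only in an ending like _2 or _b are one class to them, and where a whole thing is asked for, a point or a joint stands for the part that bears it (a point fixed in the world has none). Each returns a list of dicts, best first, with "p" (0 to 1); they miss things now and then, are a little off and sometimes report something else, mostly with a low value. They report only what shows in the picture. A call takes as long as a camera call.
- robot.regions_of(picture, label): "pixels" (480x640 bool, what is visible of it) and "box" ([left, top, width, height] in pixels, round what is visible of it).
The state is a dict: "clock": time; "joint_positions": joint angles; "joint_velocities": joint speeds; "effort": joint torques, N m; "position": TCP position; "ee_rot": TCP orientation; "ft_force": force on the tool from outside, world axes, zero at the start; "wrist_torque": the same for the moment, N m; "grip_width": finger opening in m; "finger_force": force on a finger pad.
Only numpy, scipy, OpenCV 4.12 (cv2) and the standard library are available. Lean on these libraries where they do the work, as an engineer would, in place of code of your own. Each camera call takes 0.05 s, during which the arm holds its last target. There are 200 camera calls.

## Working session

There is one attempt and no reset: what is moved stays moved. The work goes in short steps, Python scripts to look and compute and a tool call to move; the robot and the scene stay as the last step left them, time stands still between calls to the robot, and variables do not carry over. Pictures are saved under pics/ and viewed, at most 10 in all, crops included, and the job is handed in when it is done.

Besides the shell and the picture viewer there is one more tool, called after ">>>" as name(argument=value, ...), one argument or row to a line, values as JSON. move_arm: Moves the arm, as the interface text tells. Its arguments: {"type":"object","properties":{"series":{"type":"array","items":{"type":"array","items":{"type":"array","items":{"type":"number"}}}},"newtons":{"type":"number"}},"required":["series"]}

```bash
mkdir -p pics
cat > h.py <<'E'
import numpy as np, cv2
from plant import robot
def K(f):
    F=240/np.tan(np.radians(f["vfov"])/2); return np.array([[F,0,f["cx"]],[0,F,f["cy"]],[0,0,1]])
def world(f,mask):
    v,u=np.nonzero(mask&(f["z_map"]>0)); z=f["z_map"][v,u]
    n=cv2.undistortPoints(np.stack([u,v],1).astype(np.float64)[:,None],K(f),np.array(f["D"]))[:,0]
    P=np.c_[n*z[:,None],z]; return (P-f["t"])@np.array(f["R"])
def proj(f,X):
    return cv2.projectPoints(np.atleast_2d(np.float64(X)),cv2.Rodrigues(np.array(f["R"]))[0],np.float64(f["t"]),K(f),np.array(f["D"]))[0][:,0]
E
python3 - <<'E'
from h import *
s=robot.sense(); print({k:np.round(s[k],3) for k in ("clock","position","ee_rot","ft_force","grip_width")})
for n in("top","side"):
    f=robot.grab_frame(n); cv2.imwrite(f"pics/{n}1.png",f["image"][...,::-1])
    for l in("jig","cam","lever_pin","push_face","slide","black_cap","grey_cap"):
        for r in robot.regions_of(f,l)[:1]:
            W=world(f,r["pixels"]); print(n,l,round(r["p"],2),r["box"],len(W),np.round(np.median(W,0),3) if len(W) else "", np.round(np.percentile(W,[2,98],axis=0),3).tolist() if len(W) else "")
E
```

```text
{'clock': np.float64(0.0), 'position': array([0.218, 0.612, 0.243]), 'ee_rot': array([-0.   ,  0.171,  0.985, -0.001]), 'ft_force': array([ 0.04 , -1.237, -0.472]), 'grip_width': np.float64(0.087)}
top jig 0.7 [287.5, 258.9, 126.0, 62.3] 6615 [ 0.4   -0.209  0.03 ] [[0.352, -0.3, 0.017], [0.444, -0.11, 0.09]]
top cam 0.84 [352.4, 274.6, 52.0, 34.3] 1137 [ 0.387 -0.256  0.04 ] [[0.366, -0.286, 0.035], [0.414, -0.206, 0.089]]
top lever_pin 0.87 [347.5, 276.7, 57.2, 32.0] 1132 [ 0.388 -0.257  0.04 ] [[0.366, -0.287, 0.035], [0.415, -0.205, 0.089]]
top push_face 0.77 [294.8, 259.0, 65.2, 38.2] 1968 [ 0.405 -0.156  0.047] [[0.379, -0.206, 0.029], [0.433, -0.117, 0.091]]
top slide 0.76 [293.1, 260.2, 66.7, 41.3] 1894 [ 0.405 -0.156  0.048] [[0.38, -0.205, 0.029], [0.432, -0.118, 0.091]]
top black_cap 0.73 [241.2, 290.0, 26.3, 20.8] 455 [ 0.379 -0.043  0.016] [[0.361, -0.059, 0.001], [0.397, -0.025, 0.019]]
top grey_cap 0.68 [251.6, 255.5, 17.5, 11.7] 222 [ 0.442 -0.054  0.015] [[0.43, -0.066, 0.011], [0.454, -0.041, 0.019]]
side jig 0.83 [334.8, 221.9, 94.4, 90.9] 4748 [ 0.391 -0.148  0.033] [[0.351, -0.292, 0.014], [0.438, -0.107, 0.091]]
side cam 0.88 [381.1, 226.6, 34.2, 32.3] 775 [ 0.378 -0.242  0.045] [[0.364, -0.282, 0.029], [0.414, -0.202, 0.089]]
side lever_pin 0.91 [380.1, 225.4, 31.4, 31.5] 770 [ 0.378 -0.242  0.045] [[0.364, -0.286, 0.029], [0.414, -0.202, 0.089]]
side push_face 0.56 [335.9, 248.5, 58.8, 52.3] 2038 [ 0.401 -0.118  0.052] [[0.377, -0.211, 0.022], [0.433, -0.115, 0.091]]
side slide 0.97 [338.1, 250.9, 54.5, 48.2] 1935 [ 0.401 -0.117  0.053] [[0.378, -0.202, 0.025], [0.433, -0.115, 0.091]]
side black_cap 0.94 [345.3, 325.5, 26.3, 29.9] 580 [ 0.375 -0.037  0.016] [[0.36, -0.057, 0.003], [0.393, -0.023, 0.019]]
```

Run:
```python
from h import *
f=robot.grab_frame("top"); im=f["image"]
g=robot.grab_frame("side")
a=cv2.resize(im[230:350,220:440],None,fx=3.6,fy=3.6,interpolation=cv2.INTER_CUBIC)
cv2.imwrite("pics/topc.png",a[...,::-1])
for n,q in(("top",f),("side",g)):
    hsv=cv2.cvtColor(q["image"],cv2.COLOR_RGB2HSV); h,s,v=[hsv[...,i].astype(int) for i in range(3)]
    box=np.zeros(h.shape,bool); box[(slice(230,350) if n=="top" else slice(200,330)),(slice(220,440) if n=="top" else slice(320,440))]=1
    for c,m in(("red",((h<6)|(h>172))&(s>150)&(v>60)),("orange",(h>=7)&(h<20)&(s>150)&(v>80)),("yellow",(h>=22)&(h<35)&(s>130)&(v>80)),("white",(s<40)&(v>190))):
        W=world(q,m&box); 
        if len(W)==0: print(n,c,0); continue
        print(n,c,len(W),np.round(W.mean(0),3),np.round(np.percentile(W,[2,98],axis=0),3).tolist())
        if c in("red","orange"):
            T=W[W[:,2]>.083]; print("  top",len(T),np.round(T.mean(0),4), np.round((T.min(0)+T.max(0))/2,4))
            if c=="orange":
                r=cv2.minAreaRect((T[:,:2]*1000).astype(np.float32)); print(r)
    J=robot.regions_of(q,"jig")[0]["pixels"]; W=world(q,J); T=W[(W[:,2]>.015)&(W[:,2]<.025)]
    print(n,"base",len(T),cv2.minAreaRect((T[:,:2]*1000).astype(np.float32)))
```

```text
top red 57 [ 0.376 -0.209  0.089] [[0.371, -0.214, 0.085], [0.382, -0.203, 0.092]]
  top 57 [ 0.3761 -0.2087  0.0887] [ 0.3763 -0.2086  0.088 ]
top orange 422 [ 0.379 -0.19  -0.261] [[0.3, -0.489, -0.842], [0.433, -0.116, 0.093]]
  top 192 [ 0.4064 -0.1196  0.0901] [ 0.4068 -0.1195  0.0886]
((406.81915283203125, -119.36128234863281), (7.71361780166626, 54.341766357421875), 88.73950958251953)
top yellow 123 [ 0.38  -0.246  0.034] [[0.352, -0.289, 0.019], [0.41, -0.202, 0.049]]
top white 11870 [ 0.433 -0.187  0.006] [[0.35, -0.348, -0.003], [0.491, 0.003, 0.052]]
top base 2992 ((397.1330871582031, -204.69085693359375), (199.68124389648438, 99.97984313964844), 87.8592300415039)
side red 48 [ 0.376 -0.206  0.079] [[0.371, -0.212, 0.044], [0.381, -0.202, 0.09]]
  top 32 [ 0.3761 -0.2067  0.0887] [ 0.3763 -0.2069  0.0876]
side orange 1488 [ 0.405 -0.117  0.06 ] [[0.379, -0.121, 0.025], [0.432, -0.114, 0.091]]
  top 268 [ 0.4058 -0.1176  0.0882] [ 0.4061 -0.1186  0.0881]
((406.00579833984375, -118.9782485961914), (8.791277885437012, 53.71940231323242), 86.96873474121094)
side yellow 10 [ 0.37  -0.266  0.03 ] [[0.355, -0.29, 0.022], [0.393, -0.238, 0.047]]
side white 937 [ 0.42  -0.273  0.02 ] [[0.349, -0.421, -0.001], [0.495, -0.08, 0.053]]
side base 1686 ((396.72515869140625, -204.75033569335938), (201.30706787109375, 98.377685546875), 87.29059600830078)
```

View pics/topc.png

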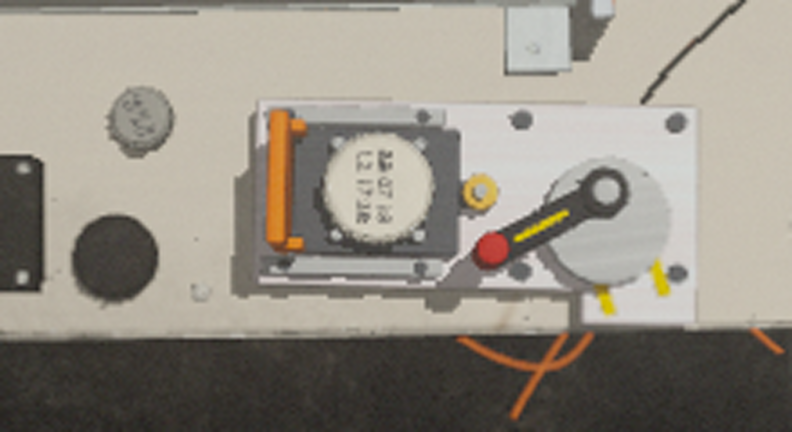

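View pics/side1.png

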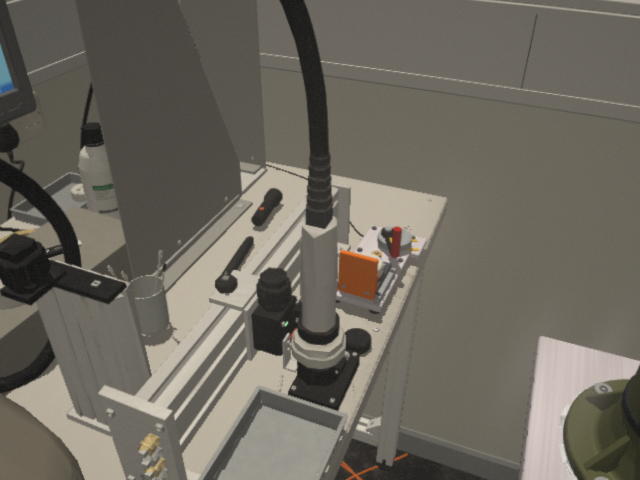

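Run:
```python
from h import *
A=[]
for n in("top","side"):
    f=robot.grab_frame(n); A.append(world(f,np.ones((480,640),bool)))
    if n=="top": cv2.imwrite("pics/top2.png",f["image"][...,::-1])
for W,n in zip(A,("top","side")):
    print(n)
    m=(np.hypot(W[:,0]-.4014,W[:,1]+.26)<.03)&(W[:,2]>.02); print("hub z",np.round(np.percentile(W[m,2],[50,90,97,100]),3))
    for z0 in np.arange(.1,.66,.08):
        m=(W[:,2]>z0)&(W[:,2]<z0+.08)&(W[:,1]>-.25)&(W[:,1]<.3)&(W[:,0]>.1)&(W[:,0]<.6)
        if m.sum()>5: print(round(z0,2),m.sum(),np.round(np.percentile(W[m],[1,99],axis=0)[:,:2],3).tolist())
```

```text
top
hub z [0.039 0.048 0.051 0.056]
0.1 11019 [[0.385, -0.244], [0.596, 0.28]]
0.18 2355 [[0.384, 0.023], [0.6, 0.223]]
0.26 493 [[0.392, 0.033], [0.413, 0.051]]
0.34 579 [[0.396, 0.038], [0.417, 0.053]]
0.42 1800 [[0.409, 0.04], [0.461, 0.083]]
0.5 1006 [[0.45, 0.077], [0.482, 0.113]]
side
hub z [0.038 0.049 0.052 0.053]
0.1 20648 [[0.383, -0.164], [0.597, 0.297]]
0.18 6531 [[0.383, 0.038], [0.6, 0.228]]
0.26 1751 [[0.39, 0.04], [0.412, 0.056]]
0.34 1870 [[0.395, 0.044], [0.419, 0.056]]
0.42 1003 [[0.407, 0.044], [0.431, 0.059]]
```

View pics/top2.png

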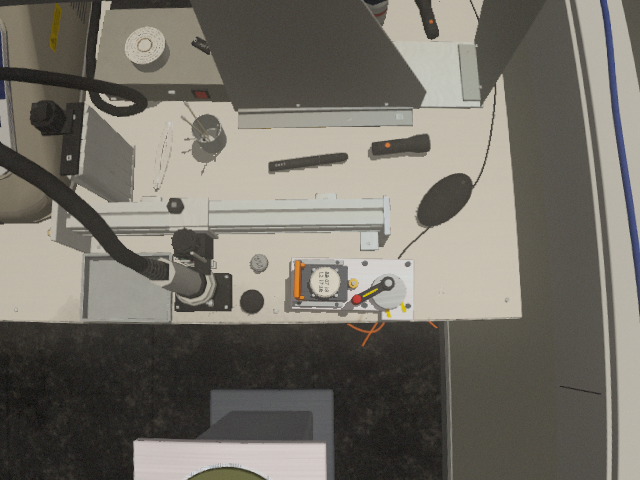

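>>> move_arm(
  series=[
    [[0, 0, -30, 0, 0], [0, 0, -40, 0, 0], [0, 0, -40, 0, 0], [0, 0, -40, 0, 0], [0, 0, -40, 0, 0], [0, 0, -40, 0, 0]],
  ],
)

```text
clock: 1.6
position: [0.1406, 0.3938, 0.2444]
ee_rot: [0.0, 0.171, 0.985, 0.0]
ft_force: [-0.9, 0.4, 1.0]
grip_width: 0.0872
finger_force: 0.0
```

>>> move_arm(
  series=[
    [[0, 0, -30, 0, 0], [0, 0, -30, 0, 0], [0, 0, -30, 0, 0], [0, 0, -30, 0, 0], [0, 0, 0, 0, 0]],
  ],
)

```text
clock: 2.02
position: [0.1134, 0.3183, 0.2207]
ee_rot: [-0.011, 0.171, 0.985, -0.031]
ft_force: [0.5, 0.5, 0.2]
grip_width: 0.0872
finger_force: 0.0
```

```bash
python3 -c "
from h import *
s=robot.sense();print(np.round(s['joint_positions'],3),s['position'])"
```

```text
[-1.360e+00 -3.000e-01  5.600e-02  2.126e+00  1.000e-03  1.379e+00
 -8.100e-02] [0.11335895 0.31833315 0.22069066]
```

>>> move_arm(
  series=[
    [[0, 0, 0, 12, 7], [0, 0, 0, 12, 7], [0, 0, 0, 12, 7], [0, 0, 0, 12, 7], [0, 0, 0, 12, 7], [0, 0, 0, 12, 7], [0, 0, 0, 12, 7], [0, 0, 0, 0, 7], [0, 0, 0, 0, 7], [0, 0, 0, 0, 7]],
  ],
)

```text
clock: 2.85
position: [0.1104, 0.3176, 0.1397]
ee_rot: [0.007, 0.706, 0.708, -0.028]
ft_force: [-0.3, 0.0, -0.4]
grip_width: 0.0872
finger_force: 0.0
```

```bash
cat >> h.py <<'E'
from scipy.spatial.transform import Rotation as Ro
def st():
    s=robot.sense(); q=s["ee_rot"]; R=Ro.from_quat([q[1],q[2],q[3],q[0]]).as_matrix()
    print("t",round(s["clock"],2),"p",np.round(s["position"],4),"r",round(np.hypot(*s["position"][:2]),3),"yaw",round(np.degrees(np.arctan2(R[1,0],R[0,0])),1),"tilt",np.round(R[:2,2],3),"j",np.round(s["joint_positions"],2),"F",np.round(s["ft_force"],1))
    return s,R
def plan(wps):
    # from current pose to list of (x,y,z,yaw deg): prints rows
    s,R=st(); p=np.array(s["position"]); a=np.degrees(np.arctan2(R[1,0],R[0,0]))
    for w in wps:
        d=np.array(w[:3])-p; turn=-((w[3]-a+180)%360-180); n=int(max(np.ceil(np.linalg.norm(d)*1000/40),np.ceil(abs(turn)/7),1))
        for i in range(n):
            c,t=np.cos(np.radians(a)),np.sin(np.radians(a)); v=d/n*1000
            print([0,round(v[0]*c+v[1]*t),round(v[0]*t-v[1]*c),round(-v[2]),round(turn/n,1)]); a-=turn/n
        p=np.array(w[:3]); print("-- at",w)
E
python3 -c "
from h import *
plan([(.11,.31,.13,70),(.18,.26,.13,50),(.25,.18,.13,30),(.295,.09,.13,8),(.31,0,.13,0),(.305,-.08,.13,0)])"
```

```text
t 2.85 p [0.1104 0.3176 0.1397] r 0.336 yaw 90.2 tilt [-0.029 -0.05 ] j [-1.2  -0.23 -0.09  2.24 -0.04  1.19 -1.27] F [-0.3  0.  -0.4]
[0, -3, 0, 3, np.float64(6.7)]
[0, -3, 0, 3, np.float64(6.7)]
[0, -3, 0, 3, np.float64(6.7)]
-- at (0.11, 0.31, 0.13, 70)
[0, -8, 28, 0, np.float64(6.7)]
[0, -4, 28, 0, np.float64(6.7)]
[0, -1, 29, 0, np.float64(6.7)]
-- at (0.18, 0.26, 0.13, 50)
[0, -5, 35, 0, np.float64(6.7)]
[0, -1, 35, 0, np.float64(6.7)]
[0, 3, 35, 0, np.float64(6.7)]
-- at (0.25, 0.18, 0.13, 30)
[0, -2, 25, 0, np.float64(5.5)]
[0, 1, 25, 0, np.float64(5.5)]
[0, 3, 25, 0, np.float64(5.5)]
[0, 6, 25, 0, np.float64(5.5)]
-- at (0.295, 0.09, 0.13, 8)
[0, 1, 30, 0, np.float64(2.7)]
[0, 2, 30, 0, np.float64(2.7)]
[0, 4, 30, 0, np.float64(2.7)]
-- at (0.31, 0, 0.13, 0)
[0, -2, 27, 0, np.float64(-0.0)]
[0, -2, 27, 0, np.float64(-0.0)]
[0, -2, 27, 0, np.float64(-0.0)]
-- at (0.305, -0.08, 0.13, 0)
```

>>> move_arm(
  series=[
    [[0, 0, 0, 2, 6.7], [0, 0, 0, 2, 6.7], [0, 0, 0, 2, 6.7], [0, -4, 28, 0, 6.7], [0, -2, 28, 0, 6.7], [0, 0, 29, 0, 6.7], [0, -3, 35, 0, 6.7], [0, 0, 35, 0, 6.7], [0, 3, 35, 0, 6.7], [0, 0, 0, 0, 0]],
  ],
)

```text
clock: 3.68
position: [0.2602, 0.1937, 0.136]
ee_rot: [0.021, 0.967, 0.254, -0.02]
ft_force: [-0.7, 0.5, 0.1]
grip_width: 0.087
finger_force: 0.0
```

```bash
python3 -c "
from h import *
plan([(.295,.09,.13,8),(.31,0,.13,0),(.31,-.08,.13,0),(.33,-.14,.15,25)])"
```

```text
t 3.68 p [0.2602 0.1937 0.136 ] r 0.324 yaw 29.4 tilt [-0.027 -0.051] j [-0.86 -0.27  0.1   2.28  0.05  1.19 -1.84] F [-0.7  0.5  0.1]
[0, -5, 27, 2, np.float64(5.4)]
[0, -3, 27, 2, np.float64(5.4)]
[0, 0, 27, 2, np.float64(5.4)]
[0, 2, 27, 2, np.float64(5.4)]
-- at (0.295, 0.09, 0.13, 8)
[0, 1, 30, 0, np.float64(2.7)]
[0, 2, 30, 0, np.float64(2.7)]
[0, 4, 30, 0, np.float64(2.7)]
-- at (0.31, 0, 0.13, 0)
[0, 0, 40, 0, np.float64(-0.0)]
[0, 0, 40, 0, np.float64(-0.0)]
-- at (0.31, -0.08, 0.13, 0)
[0, 5, 15, -5, np.float64(-6.2)]
[0, 3, 15, -5, np.float64(-6.2)]
[0, 2, 16, -5, np.float64(-6.2)]
[0, 0, 16, -5, np.float64(-6.2)]
-- at (0.33, -0.14, 0.15, 25)
```

>>> move_arm(
  series=[
    [[0, -5, 27, 2, 5.4], [0, -3, 27, 2, 5.4], [0, 0, 27, 2, 5.4], [0, 2, 27, 1, 5.4], [0, 1, 30, 0, 2.7], [0, 2, 30, 0, 2.7], [0, 4, 30, 0, 2.7], [0, 0, 40, 0, 0], [0, 0, 40, 0, 0], [0, 0, 20, 0, 0]],
  ],
)

```text
clock: 4.52
position: [0.322, -0.0771, 0.1414]
ee_rot: [0.026, 0.999, 0.035, -0.016]
ft_force: [0.1, 0.5, 1.1]
grip_width: 0.0872
finger_force: 0.0
```

```bash
python3 -c "
from h import *
st()"
```

```text
t 4.52 p [ 0.322  -0.0771  0.1414] r 0.331 yaw 4.0 tilt [-0.03  -0.054] j [ 0.06 -0.29  0.03  2.28  0.07  1.17 -1.44] F [0.1 0.5 1.1]
```

```bash
python3 -c "
from h import *
plan([(.36,-.16,.145,10),(.413,-.223,.13,25.5),(.413,-.223,.095,25.5)])"
```

```text
t 4.52 p [ 0.322  -0.0771  0.1414] r 0.331 yaw 4.0 tilt [-0.03  -0.054] j [ 0.06 -0.29  0.03  2.28  0.07  1.17 -1.44] F [0.1 0.5 1.1]
[0, 11, 28, -1, np.float64(-2.0)]
[0, 10, 29, -1, np.float64(-2.0)]
[0, 9, 29, -1, np.float64(-2.0)]
-- at (0.36, -0.16, 0.145, 10)
[0, 14, 24, 5, np.float64(-5.2)]
[0, 12, 25, 5, np.float64(-5.2)]
[0, 9, 26, 5, np.float64(-5.2)]
-- at (0.413, -0.223, 0.13, 25.5)
[0, 0, 0, 35, np.float64(-0.0)]
-- at (0.413, -0.223, 0.095, 25.5)
```

>>> move_arm(
  series=[
    [[0.5, 11, 24, -2, -2], [0.5, 10, 24, -2, -2], [0.5, 9, 24, -2, -2], [0.5, 14, 24, 3, -5], [0.5, 12, 24, 3, -5], [0.5, 9, 24, 3, -6], [0.5, 0, 0, 0, 0], [0.5, 0, 0, 0, 0]],
  ],
)

```text
clock: 5.18
position: [0.4123, -0.2029, 0.1413]
ee_rot: [0.022, 0.974, 0.226, -0.022]
ft_force: [0.7, -0.0, -0.7]
grip_width: 0.046
finger_force: 0.0
```

Run:
```python
from h import *
s,R=st(); print(s["grip_width"])
plan([(.413,-.223,.095,25.5)])
f=robot.grab_frame("wrist"); cv2.imwrite("pics/w1.png",f["image"][...,::-1])
T=np.array(f["tool_from_camera"]); hsv=cv2.cvtColor(f["image"],cv2.COLOR_RGB2HSV); h,sa,v=[hsv[...,i].astype(int) for i in range(3)]
f["R"]=np.eye(3); f["t"]=np.zeros(3)
for c,m in(("red",((h<6)|(h>172))&(sa>150)&(v>60)),("orange",(h>=7)&(h<20)&(sa>150)&(v>80)),("yellow",(h>=22)&(h<35)&(sa>130)&(v>80))):
    P=world(f,m)
    if len(P)==0: print(c,0);continue
    W=(P@T[:3,:3].T+T[:3,3])@R.T+s["position"]; t=W[(W[:,2]>.083)&(W[:,2]<.095)]
    print(c,len(W),np.round(np.median(W,0),4),len(t),np.round((t.min(0)+t.max(0))/2,4) if len(t) else "")
```

```text
t 5.18 p [ 0.4123 -0.2029  0.1413] r 0.46 yaw 26.1 tilt [-0.032 -0.053] j [ 0.12 -0.    0.24  2.04  0.07  1.12 -0.79] F [ 0.7 -0.  -0.7]
0.04603767899418982
t 5.18 p [ 0.4123 -0.2029  0.1413] r 0.46 yaw 26.1 tilt [-0.032 -0.053] j [ 0.12 -0.    0.24  2.04  0.07  1.12 -0.79] F [ 0.7 -0.  -0.7]
[0, -4, 9, 23, np.float64(0.3)]
[0, -4, 9, 23, np.float64(0.3)]
-- at (0.413, -0.223, 0.095, 25.5)
red 563 [ 0.3831 -0.2057  0.064 ] 1 [ 0.384  -0.206   0.0831]
orange 11364 [ 0.4335 -0.178   0.2123] 1942 [ 0.4084 -0.1195  0.0872]
yellow 205 [ 0.3887 -0.232   0.0447] 0
```

View pics/w1.png

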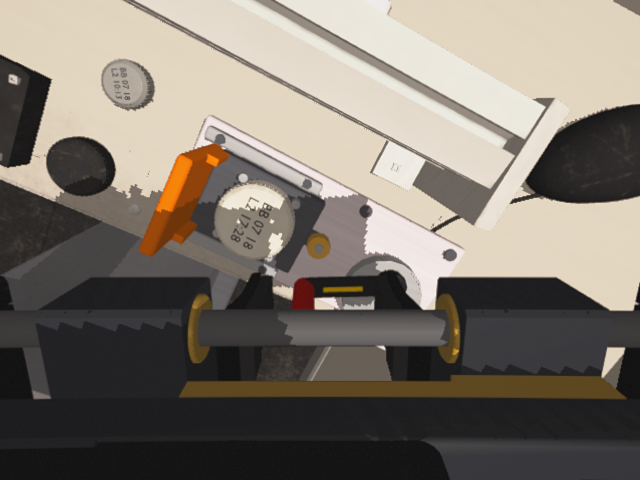

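>>> move_arm(
  series=[
    [[0.5, -4, 9, 8, 0], [0.5, -4, 9, 8, 0.5], [0.5, 0, 0, 22, 0], [0.5, 0, 0, 22, 0], [0.5, 0, 0, 0, 0], [0.5, 0, 0, 0, 0]],
  ],
)

```text
clock: 5.73
position: [0.4084, -0.2257, 0.0812]
ee_rot: [0.021, 0.975, 0.221, -0.023]
ft_force: [0.1, -0.1, 1.1]
grip_width: 0.0434
finger_force: 0.0
```

```bash
cat >> h.py <<'E'
A=np.array([.4014,-.2600]); J=np.degrees(np.arctan2(-.999,-.042))
def tgt(lev,gap,z=.082,half=.0095,yoff=.0293):
    a=np.radians(J+lev); u=np.array([np.cos(a),np.sin(a)]); t=np.array([-u[1],u[0]])
    p=A+(.058-yoff)*u-(.007+half+gap)*t; return (round(p[0],4),round(p[1],4),z,round(np.degrees(np.arctan2(-t[1],-t[0])),1))
E
python3 - <<'E'
from h import *
print(robot.sense()["grip_width"])
plan([tgt(-152,.008),tgt(-152,0)]+[tgt(l,0) for l in range(-146,-69,6)])
E
```

```text
0.04342061481070053
t 5.73 p [ 0.4084 -0.2257  0.0812] r 0.467 yaw 25.5 tilt [-0.036 -0.052] j [ 0.15  0.09  0.27  2.08  0.05  0.99 -0.74] F [ 0.1 -0.1  1.1]
[0, 3, -1, -1, np.float64(-0.1)]
-- at (np.float64(0.4111), np.float64(-0.2235), 0.082, np.float64(25.6))
[0, -8, 0, 0, np.float64(-0.0)]
-- at (np.float64(0.4039), np.float64(-0.227), 0.082, np.float64(25.6))
[0, -3, -2, 0, np.float64(-6.0)]
-- at (np.float64(0.4004), np.float64(-0.2269), 0.082, np.float64(31.6))
[0, -3, -2, 0, np.float64(-6.0)]
-- at (np.float64(0.397), np.float64(-0.2272), 0.082, np.float64(37.6))
[0, -3, -2, 0, np.float64(-6.0)]
-- at (np.float64(0.3936), np.float64(-0.2278), 0.082, np.float64(43.6))
[0, -3, -2, 0, np.float64(-6.0)]
-- at (np.float64(0.3902), np.float64(-0.2288), 0.082, np.float64(49.6))
[0, -3, -2, 0, np.float64(-6.0)]
-- at (np.float64(0.387), np.float64(-0.2302), 0.082, np.float64(55.6))
[0, -3, -2, 0, np.float64(-6.0)]
-- at (np.float64(0.384), np.float64(-0.2318), 0.082, np.float64(61.6))
[0, -3, -2, 0, np.float64(-6.0)]
-- at (np.float64(0.3812), np.float64(-0.2338), 0.082, np.float64(67.6))
[0, -3, -2, 0, np.float64(-6.0)]
-- at (np.float64(0.3785), np.float64(-0.2361), 0.082, np.float64(73.6))
[0, -3, -2, 0, np.float64(-6.0)]
-- at (np.float64(0.3762), np.float64(-0.2386), 0.082, np.float64(79.6))
[0, -3, -2, 0, np.float64(-6.0)]
-- at (np.float64(0.3741), np.float64(-0.2413), 0.082, np.float64(85.6))
[0, -3, -2, 0, np.float64(-6.0)]
-- at (np.float64(0.3723), np.float64(-0.2443), 0.082, np.float64(91.6))
[0, -3, -2, 0, np.float64(-6.0)]
-- at (np.float64(0.3708), np.float64(-0.2474), 0.082, np.float64(97.6))
[0, -3, -2, 0, np.float64(-6.0)]
-- at (np.float64(0.3696), np.float64(-0.2507), 0.082, np.float64(103.6))
```

>>> move_arm(
  series=[
    [[0.5, -2, 0, 0, 0], [0.5, -2, 0, 0, 0], [0.5, -1, 0, 0, 0], [0.5, -1.5, -0.8, 0, -3], [0.5, -1.5, -0.8, 0, -3], [0.5, -1.5, -0.8, 0, -3], [0.5, 0, 0, 0, 0]],
  ],
)

```text
clock: 6.32
position: [0.4024, -0.2274, 0.0837]
ee_rot: [0.021, 0.954, 0.299, -0.021]
ft_force: [4.0, 1.2, -3.2]
grip_width: 0.0435
finger_force: 2.3
```

```bash
cat >> h.py <<'E'
def pin(name="top"):
    for n in(("top","side") if name=="both" else (name,)):
        f=robot.grab_frame(n); hsv=cv2.cvtColor(f["image"],cv2.COLOR_RGB2HSV); h,s,v=[hsv[...,i].astype(int) for i in range(3)]
        W=world(f,((h<6)|(h>172))&(s>150)&(v>60)); W=W[(np.hypot(*(W[:,:2]-A).T)<.08)&(W[:,2]>.04)&(W[:,2]<.1)]
        if len(W)<4: print(n,"pin hidden",len(W)); continue
        d=W.mean(0)[:2]-A; l=np.degrees(np.arctan2(d[1],d[0]))-J; print(n,len(W),"pin",np.round(W.mean(0),4),"r",round(np.hypot(*d),4),"lever",round((l+180)%360-180,1))
E
python3 - <<'E'
from h import *
st(); pin("both"); print(tgt(-143,0))
E
```

```text
t 6.32 p [ 0.4024 -0.2274  0.0837] r 0.462 yaw 34.7 tilt [-0.028 -0.053] j [ 0.16  0.07  0.26  2.1   0.05  0.98 -0.57] F [ 4.   1.2 -3.2]Traceback (most recent call last):
  File "<stdin>", line 2, in <module>
  File "h.py", line 32, in pin
    W=world(f,((h<6)|(h>172))&(s>150)&(v>60)); W=W[(np.hypot(*(W[:,:2]-A).T)<.08)&(W[:,2]>.04)&(W[:,2]<.1)]
  File "h.py", line 7, in world
    n=cv2.undistortPoints(np.stack([u,v],1).astype(np.float64)[:,None],K(f),np.array(f["D"]))[:,0]
      ~~~~~~~~~~~~~~~~~~~^^^^^^^^^^^^^^^^^^^^^^^^^^^^^^^^^^^^^^^^^^^^^^^^^^^^^^^^^^^^^^^^^^^^
cv2.error: OpenCV(4.12.0) /io/opencv/modules/calib3d/src/undistort.dispatch.cpp:347: error: (-215:Assertion failed) CV_IS_MAT(_src) && CV_IS_MAT(_dst) && (_src->rows == 1 || _src->cols == 1) && (_dst->rows == 1 || _dst->cols == 1) && _src->cols + _src->rows - 1 == _dst->rows + _dst->cols - 1 && (CV_MAT_TYPE(_src->type) == CV_32FC2 || CV_MAT_TYPE(_src->type) == CV_64FC2) && (CV_MAT_TYPE(_dst->type) == CV_32FC2 || CV_MAT_TYPE(_dst->type) == CV_64FC2) in function 'cvUndistortPointsInternal'
```

>>> move_arm(
  series=[
    [[0.5, -1.5, -0.8, 0, -3], [0.5, -1.5, -0.8, 0, -3], [0.5, -1.5, -0.8, 0, -3], [0.5, -1.5, -0.8, 0, -3], [0.5, -1.5, -0.8, 0, -3], [0.5, -1.5, -0.8, 0, -3], [0.5, -1.5, -0.8, 0, -3], [0.5, -1.5, -0.8, 0, -3]],
  ],
)

```text
clock: 7.03
position: [0.3889, -0.2307, 0.0837]
ee_rot: [0.015, 0.871, 0.49, -0.026]
ft_force: [5.0, 3.4, -4.3]
grip_width: 0.0435
finger_force: 2.8
```

```bash
sed -i 's/    v,u=np.nonzero(mask&(f\["z_map"\]>0)); /    v,u=np.nonzero(mask\&(f["z_map"]>0))\n    if len(u)==0: return np.zeros((0,3))\n    /' h.py
python3 - <<'E'
from h import *
s,R=st(); pin("both"); l=-152+np.degrees(np.arctan2(R[1,0],R[0,0]))-25.6; print(l,tgt(l,0),tgt(l,.003))
E
```

```text
t 7.03 p [ 0.3889 -0.2307  0.0837] r 0.452 yaw 58.8 tilt [-0.03  -0.052] j [ 0.18  0.05  0.26  2.12  0.06  0.98 -0.14] F [ 5.   3.4 -4.3]
top pin hidden 0
side 72 pin [ 0.3517 -0.2265  0.0675] r 0.0599 lever -121.6
-118.83499676061109 (np.float64(0.3854), np.float64(-0.231), 0.082, np.float64(58.8)) (np.float64(0.387), np.float64(-0.2284), 0.082, np.float64(58.8))
```

>>> move_arm(
  series=[
    [[0.5, -1.5, -0.8, 0, -3], [0.5, -1.5, -0.8, 0, -3], [0.5, -1.5, -0.8, 0, -3], [0.5, -1.5, -0.8, 0, -3], [0.5, -1.5, -0.8, 0, -3], [0.5, -1.5, -0.8, 0, -3], [0.5, -1.5, -0.8, 0, -3], [0.5, -1.5, -0.8, 0, -3], [0.5, -1.5, -0.8, 0, -3], [0.5, -1.5, -0.8, 0, -3]],
  ],
)

```text
clock: 7.97
position: [0.3754, -0.2416, 0.0841]
ee_rot: [0.006, 0.714, 0.699, -0.029]
ft_force: [3.8, 5.2, -3.1]
grip_width: 0.0434
finger_force: 2.7
```

Run:
```python
from h import *
s,R=st(); pin("both"); l=-152+np.degrees(np.arctan2(R[1,0],R[0,0]))-25.6; print(l,tgt(l,0),tgt(l,.003))
```

```text
t 7.97 p [ 0.3754 -0.2416  0.0841] r 0.446 yaw 88.8 tilt [-0.033 -0.05 ] j [0.21 0.04 0.26 2.13 0.06 0.98 0.42] F [ 3.8  5.2 -3.1]
top pin hidden 0
side pin hidden 3
-88.80153023595895 (np.float64(0.3731), np.float64(-0.2429), 0.082, np.float64(88.8)) (np.float64(0.3731), np.float64(-0.2399), 0.082, np.float64(88.8))
```

>>> move_arm(
  series=[
    [[0.5, -1.5, -0.8, 0, -3], [0.5, -1.5, -0.8, 0, -3], [0.5, -1.5, -0.8, 0, -3], [0.5, -1.5, -0.8, 0, -3], [0.5, -1.5, -0.8, 0, -3], [0.5, -1.5, -0.8, 0, -3], [0.5, 0, 0, 0, 0], [0.5, 0, 0, 0, 0]],
  ],
)

```text
clock: 8.73
position: [0.3705, -0.2514, 0.0843]
ee_rot: [0.001, 0.598, 0.801, -0.031]
ft_force: [-0.3, 5.6, -3.2]
grip_width: 0.0438
finger_force: 2.5
```

Run:
```python
from h import *
s,R=st(); pin("both"); l=-152+np.degrees(np.arctan2(R[1,0],R[0,0]))-25.6; print(l,tgt(l,0),tgt(l,.003))
```

```text
t 8.73 p [ 0.3705 -0.2514  0.0843] r 0.448 yaw 106.6 tilt [-0.035 -0.05 ] j [0.23 0.04 0.26 2.12 0.06 0.99 0.75] F [-0.3  5.6 -3.2]
top pin hidden 0
side pin hidden 0
-70.97527773838351 (np.float64(0.3692), np.float64(-0.2524), 0.082, np.float64(106.6)) (np.float64(0.3683), np.float64(-0.2495), 0.082, np.float64(106.6))
```

>>> move_arm(
  series=[
    [[0.5, 6, 0, 0, 0], [0.5, 8, 0, 0, 0], [0.5, 0, 0, -25, 0], [0.5, 0, 0, -30, 0], [1, 0, 0, -10, 6], [1, 30, -5, 0, 6], [1, 35, -5, 0, 6], [1, 35, 0, 0, 0], [1, 35, 0, 0, 0], [1, 0, 0, 0, 0]],
  ],
)

```text
clock: 9.67
position: [0.3527, -0.0981, 0.1429]
ee_rot: [0.008, 0.713, 0.701, -0.03]
ft_force: [-0.0, 0.2, -0.1]
grip_width: 0.0114
finger_force: 0.0
```

Run:
```python
from h import *
s,R=st(); print(s["grip_width"]); pin("both")
W=None
for n in("top","side"):
    f=robot.grab_frame(n); hsv=cv2.cvtColor(f["image"],cv2.COLOR_RGB2HSV); h,sa,v=[hsv[...,i].astype(int) for i in range(3)]
    if n=="top": cv2.imwrite("pics/t3.png",cv2.resize(f["image"][230:350,220:440],None,fx=3.6,fy=3.6)[...,::-1])
    W=world(f,(h>=7)&(h<20)&(sa>150)&(v>80)); T=W[(W[:,2]>.083)&(W[:,2]<.095)&(W[:,1]<-.08)]; print(n,len(T),(T.min(0)+T.max(0))/2 if len(T) else "")
plan([(.409,-.093,.14,87.6),(.409,-.093,.09,87.6)])
```

```text
t 9.67 p [ 0.3527 -0.0981  0.1429] r 0.366 yaw 89.1 tilt [-0.032 -0.052] j [ 0.1  -0.2   0.04  2.21  0.07  1.16  0.09] F [-0.   0.2 -0.1]
0.011391060332943946
top 56 pin [ 0.3468 -0.2762  0.0885] r 0.057 lever -71.1
side 17 pin [ 0.3451 -0.2737  0.0716] r 0.058 lever -73.9
top 22 [ 0.41764853 -0.11881202  0.09057694]
side 259 [ 0.40621185 -0.11856233  0.08793312]
t 9.87 p [ 0.353  -0.1043  0.1431] r 0.368 yaw 88.6 tilt [-0.032 -0.054] j [ 0.11 -0.2   0.05  2.21  0.07  1.15  0.1 ] F [ 0.4  0.3 -0.1]
[0, 6, 28, 2, np.float64(0.5)]
[0, 7, 28, 2, np.float64(0.5)]
-- at (0.409, -0.093, 0.14, 87.6)
[0, 0, 0, 25, np.float64(-0.0)]
[0, 0, 0, 25, np.float64(-0.0)]
-- at (0.409, -0.093, 0.09, 87.6)
```

View pics/t3.png

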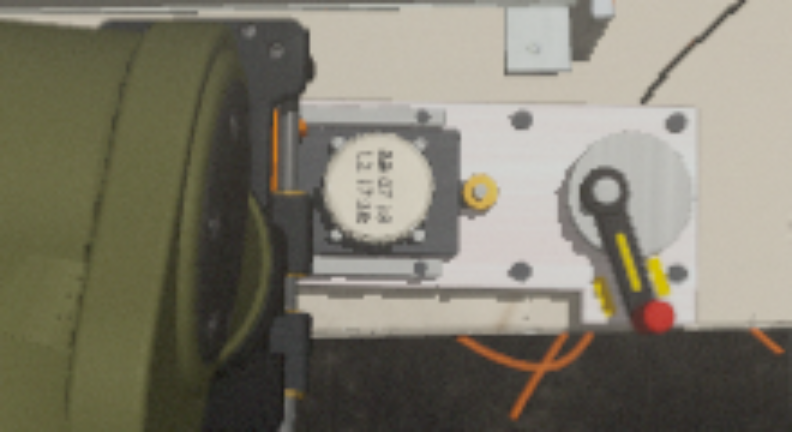

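>>> move_arm(
  series=[
    [[1, 7, 28, 0, 0.5], [1, 8, 28, 0, 0.5], [1, 0, 0, 0, 0], [1, 0, 0, 18, 0], [1, 0, 0, 18, 0], [1, 0, 0, 18, 0], [1, 0, 0, 0, 0], [1, 0, 0, 0, 0]],
  ],
)

```text
clock: 10.53
position: [0.4066, -0.0939, 0.0858]
ee_rot: [0.007, 0.722, 0.691, -0.031]
ft_force: [0.4, 0.2, 0.5]
grip_width: 0.0008
finger_force: 0.0
```

Run:
```python
from h import *
s,R=st(); print(s["grip_width"])
```

```text
t 10.53 p [ 0.4066 -0.0939  0.0858] r 0.417 yaw 87.6 tilt [-0.035 -0.053] j [ 0.09 -0.    0.03  2.17  0.07  1.01  0.04] F [0.4 0.2 0.5]
0.0008437985479599305
```

>>> move_arm(
  series=[
    [[1, -3, 0, 0, 0], [1, -3, 0, 0, 0], [1, -3, 0, 0, 0], [1, -3, 0, 0, 0], [1, -3, 0, 0, 0], [1, -3, 0, 0, 0], [1, -3, 0, 0, 0], [1, -3, 0, 0, 0], [1, -3, 0, 0, 0], [1, 0, 0, 0, 0]],
  ],
)

```text
clock: 11.37
position: [0.4063, -0.1204, 0.0877]
ee_rot: [0.008, 0.721, 0.692, -0.03]
ft_force: [0.7, 2.0, 0.1]
grip_width: 0.0004
finger_force: 0.3
```

>>> move_arm(
  series=[
    [[1, -2, 0, 0, 0], [1, -2, 0, 0, 0], [1, 0, 0, 0, 0]],
  ],
)

```text
clock: 11.62
position: [0.406, -0.124, 0.0877]
ee_rot: [0.007, 0.721, 0.692, -0.03]
ft_force: [0.9, 0.4, -1.0]
grip_width: 0.0003
finger_force: 0.5
```

```bash
cat >> h.py <<'E'
def plate():
  for n in("top","side"):
    f=robot.grab_frame(n); hsv=cv2.cvtColor(f["image"],cv2.COLOR_RGB2HSV); h,sa,v=[hsv[...,i].astype(int) for i in range(3)]
    W=world(f,(h>=7)&(h<20)&(sa>150)&(v>80)); T=W[(W[:,2]>.083)&(W[:,2]<.095)&(W[:,1]<-.08)]; print(n,len(T),(T.min(0)+T.max(0))/2 if len(T) else "")
E
python3 - <<'E'
from h import *
st(); plate()
E
```

```text
t 11.62 p [ 0.406  -0.124   0.0877] r 0.424 yaw 87.7 tilt [-0.034 -0.053] j [0.12 0.   0.07 2.15 0.07 1.01 0.11] F [ 0.9  0.4 -1. ]
top 0 
side 94 [ 0.4053776  -0.13752052  0.08814298]
```

>>> move_arm(
  series=[
    [[1, -2, 0, 0, 0], [1, -2, 0, 0, 0], [1, -2, 0, 0, 0], [1, -1, 0, 0, 0], [1, 0, 0, 0, 0]],
  ],
)

```text
clock: 12.13
position: [0.4056, -0.131, 0.0881]
ee_rot: [0.007, 0.721, 0.692, -0.03]
ft_force: [0.7, 0.6, -0.5]
grip_width: 0.0005
finger_force: 0.6
```

>>> move_arm(
  series=[
    [[1, -1, 0, 0, 0], [1, -1, 0, 0, 0], [1, 0, 0, 0, 0]],
  ],
)

```text
clock: 12.38
position: [0.4056, -0.1325, 0.0882]
ee_rot: [0.007, 0.721, 0.692, -0.03]
ft_force: [-0.9, 3.1, -1.6]
grip_width: 0.0005
finger_force: 1.2
```

>>> move_arm(
  series=[
    [[1, -1, 0, 0, 0], [1, 0, 0, 0, 0]],
  ],
)

```text
clock: 12.55
position: [0.4056, -0.1327, 0.0882]
ee_rot: [0.007, 0.721, 0.692, -0.03]
ft_force: [-0.4, 5.4, -1.1]
grip_width: 0.0005
finger_force: 2.4
```

>>> move_arm(
  series=[
    [[1, -1, 0, 0, 0], [1, 0, 0, 0, 0]],
  ],
)

```text
clock: 12.72
position: [0.4056, -0.1328, 0.0882]
ee_rot: [0.006, 0.721, 0.692, -0.029]
ft_force: [-0.2, 6.7, -1.5]
grip_width: 0.0005
finger_force: 3.6
```

>>> move_arm(
  series=[
    [[1, -1.5, 0, 0, 0], [1, 0, 0, 0, 0], [1, 0, 0, 0, 0], [1, 0, 0, 0, 0]],
  ],
)

```text
clock: 13.05
position: [0.4056, -0.1329, 0.0882]
ee_rot: [0.006, 0.721, 0.692, -0.029]
ft_force: [-0.7, 10.2, -0.1]
grip_width: 0.0005
finger_force: 5.2
```

>>> move_arm(
  series=[
    [[1, 10, 0, 0, 0], [1, 15, 0, 0, 0], [1, 10, 0, 0, 0], [1, 0, 0, -30, 0], [1, 0, 0, -30, 0], [1, 0, -35, 0, 0], [1, 0, -35, 0, 0], [1, 0, 0, 0, 0]],
  ],
)

```text
clock: 13.72
position: [0.3342, -0.0954, 0.1485]
ee_rot: [0.007, 0.722, 0.692, -0.031]
ft_force: [-0.2, -0.2, -0.4]
grip_width: 0.0005
finger_force: 0.0
```

Run:
```python
from h import *
st(); plate(); pin("both")
f=robot.grab_frame("top"); cv2.imwrite("pics/t4.png",cv2.resize(f["image"][230:350,220:440],None,fx=3.6,fy=3.6)[...,::-1])
for l in("black_cap","grey_cap"):
    for r in robot.regions_of(f,l)[:1]: print(l,r["p"],np.median(world(f,r["pixels"]),0))
```

```text
t 13.72 p [ 0.3342 -0.0954  0.1485] r 0.348 yaw 87.6 tilt [-0.036 -0.053] j [ 0.1  -0.25  0.04  2.24  0.07  1.18  0.07] F [-0.2 -0.2 -0.4]
top 183 [ 0.40639091 -0.14789227  0.09003446]
side 241 [ 0.40524641 -0.14798593  0.08799157]
top 56 pin [ 0.3468 -0.2762  0.0882] r 0.0569 lever -71.0
side pin hidden 3
```

View pics/t4.png

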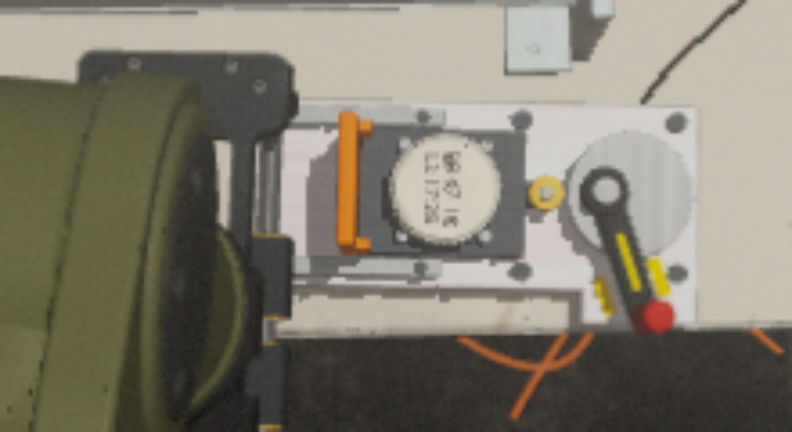

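```bash
python3 -c "
from h import *
print(robot.sign_off())"
```

```text
the job is handed in; nothing more can be done
None
```

I turned the cam to its low point with the lever between the yellow marks (about -0.02 rad). I then pushed the slide 29 mm to its hard stop with about 10 N, backed the arm clear and handed the job in at about 14 s; no verdict came back. The arm hid the loose caps in the last picture and I did not re-check the torch or marker, but the fingertips stayed above all of them.

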